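# Complete two connecting rod kits

### The job

Each blue tray holds a connecting rod, one small and one large. Complete both kits: put the crank pin (plain steel cylinder) and the copper needle cage of the rod's own size into the rod's tray, one part in each of the two empty cells, in either cell, with the pin standing upright and the cage lying flat. Set the parts down gently, do not drop them or knock them over; leave the medium pin and medium cage where they are on the bench, and the rods lying where they are in their trays.

Things in the scene. Friction and masses are not known exactly. Their poses are not given: they have to be found in the camera images.
- pin_small: solid ground-steel crank pin, a plain cylinder standing upright on the bench, small size: diameter 18 mm, height 38 mm, about 75 g. Origin: centre of its underside; z is its axis, up
- pin_medium: solid ground-steel crank pin, a plain cylinder standing upright on the bench, medium size: diameter 27 mm, height 50 mm, about 220 g. Origin: centre of its underside; z is its axis, up. It belongs to neither rod: to be left where it is
- pin_large: solid ground-steel crank pin, a plain cylinder standing upright on the bench, large size: diameter 38 mm, height 62 mm, about 550 g. Origin: centre of its underside; z is its axis, up
- cage_small: needle roller cage, small size: a copper-plated ring with steel rollers set in it, lying flat on the bench, outer diameter 24 mm, bore 18 mm, height 12 mm, about 15 g. Origin: on the ring's axis at its underside; z is its axis, up
- cage_medium: needle roller cage, medium size: a copper-plated ring with steel rollers set in it, lying flat on the bench, outer diameter 35 mm, bore 27 mm, height 16 mm, about 30 g. Origin: on the ring's axis at its underside; z is its axis, up. It belongs to neither rod: to be left where it is
- cage_large: needle roller cage, large size: a copper-plated ring with steel rollers set in it, lying flat on the bench, outer diameter 47 mm, bore 38 mm, height 20 mm, about 50 g. Origin: on the ring's axis at its underside; z is its axis, up
- tray_small: fixed blue tray, 180 (x) x 210 (y) mm, that holds the small rod; walls 35 mm high, 4 mm thick. Origin: centre of underside, on the bench; z up, -x roughly towards the robot. Rod bay on the +x side of a divider at x = 12; before it two empty cells parted at y = 0, 96 (x) x 99 (y) mm inside, centred at (-38, +-51.5) mm; cell floor 4 mm, dividers 30 mm above the bench
- tray_large: fixed blue tray, 180 (x) x 210 (y) mm, that holds the large rod; walls 35 mm high, 4 mm thick. Origin: centre of underside, on the bench; z up, -x roughly towards the robot. Rod bay on the +x side of a divider at x = 12; before it two empty cells parted at y = 0, 96 (x) x 99 (y) mm inside, centred at (-38, +-51.5) mm; cell floor 4 mm, dividers 30 mm above the bench
- rod_small: small connecting rod, forged steel, lying loose and flat in the rod bay of tray_small, big end bore 24 mm, big end outside 34 mm, overall length 116 mm, 14 mm thick. Origin: midway along its length, at its underside; x runs along it to the big end
- rod_large: large connecting rod, forged steel, lying loose and flat in the rod bay of tray_large, big end bore 47 mm, big end outside 60 mm, overall length 170 mm, 18 mm thick. Origin: midway along its length, at its underside; x runs along it to the big end
There are look-alikes about, which are no part of the job. What is shaped like the pin_medium but brown or red is not meant.

How it is judged:
At the end, for the whole second after the job is handed in: Each rod's tray holds the pin and cage of its size, one per cell (centre in the cell), underside within 5 mm of the cell floor, upright or flat to 0.1 rad, released, at rest (below 20 mm/s). Medium pin and cage upright or flat within 25 mm, rods in their trays within 30 mm, of where they were (((x of pin_small in the frame of tray_small between -0.082 and 0.006 m and y of pin_small in the frame of tray_small between 0.006 and 0.097 m and x of cage_small in the frame of tray_small between -0.082 and 0.006 m and y of cage_small in the frame of tray_small between -0.097 and -0.006 m) or (x of pin_small in the frame of tray_small between -0.082 and 0.006 m and y of pin_small in the frame of tray_small between -0.097 and -0.006 m and x of cage_small in the frame of tray_small between -0.082 and 0.006 m and y of cage_small in the frame of tray_small between 0.006 and 0.097 m)) and z of pin_small in the frame of tray_small between 0 and 0.009 m and angle between each of pin_small, cage_small, pin_large, cage_large, pin_medium, cage_medium's own z axis and vertical below 0.1 rad and linear speed of each of pin_small, cage_small, pin_large, cage_large below 0.02 m/s and z of cage_small in the frame of tray_small between 0 and 0.009 m and z of rod_small in the frame of tray_small below 0.01 m and distance of each of rod_small, rod_large from where it was at the start of the episode below 0.03 m and ((x of pin_large in the frame of tray_large between -0.082 and 0.006 m and y of pin_large in the frame of tray_large between 0.006 and 0.097 m and x of cage_large in the frame of tray_large between -0.082 and 0.006 m and y of cage_large in the frame of tray_large between -0.097 and -0.006 m) or (x of pin_large in the frame of tray_large between -0.082 and 0.006 m and y of pin_large in the frame of tray_large between -0.097 and -0.006 m and x of cage_large in the frame of tray_large between -0.082 and 0.006 m and y of cage_large in the frame of tray_large between 0.006 and 0.097 m)) and z of pin_large in the frame of tray_large between 0 and 0.009 m and z of cage_large in the frame of tray_large between 0 and 0.009 m and z of rod_large in the frame of tray_large below 0.01 m and distance of each of pin_medium, cage_medium from where it was at the start of the episode below 0.025 m); the robot touches nothing.
It fails at once if a part is dropped or knocked over (it moves faster than 0.6 m/s while no finger touches it) ((linear speed of pin_small above 0.6 m/s and contact force between the fingers and pin_small below 0.01 N) or (linear speed of pin_large above 0.6 m/s and contact force between the fingers and pin_large below 0.01 N) or (linear speed of cage_small above 0.6 m/s and contact force between the fingers and cage_small below 0.01 N) or (linear speed of cage_large above 0.6 m/s and contact force between the fingers and cage_large below 0.01 N)).
It fails at once if a part is knocked over (it leans more than 0.7 rad) (angle between any of pin_small, pin_medium, pin_large, cage_small, cage_medium, cage_large's own z axis and vertical above 0.7 rad).
It fails at once if the medium pin or the medium cage is moved more than 25 mm (distance of any of pin_medium, cage_medium from where it was at the start of the episode above 0.025 m).
It fails at once if a rod is moved more than 30 mm from where it lay (distance of any of rod_small, rod_large from where it was at the start of the episode above 0.03 m).
It also fails if it takes over 112 s, if anything falls off the work surface, if the arm or the gripper's body presses on something with over 40 N, if the wrist force passes 120 N, or if a joint passes its speed limit or range.

### The arm

A 6-joint arm with a two-finger parallel gripper is mounted at the origin on the work surface. World frame = base frame: x ahead of the robot, y to its left, z up, the work surface at z = 0. Lengths are in m, angles in rad, forces in N, time in s.
With the tool pointing down it reaches from about 0.425 to 1.125 m from the base axis. Payload 14.9 kg.
Tool frame: the origin (TCP) lies at the very end of the fingers, on their centre line; the grasp point (between the pads) lies 19 mm behind it; z points along the fingers, y is the line along which they close (so a half turn about z gives the same grasp; the last joint's range is limited). The gripper opens to 91 mm and grips with 3 to 60 N. Pads are 32 mm wide; open, the fingers measure 118 mm over their backs; the gripper's body (76 mm by 178 mm) begins 60 mm behind the grasp point.
Start: joints at [-1.152, 0.379, 1.734, -0, 1.028, -0.033], TCP at [0.306, -0.63, 0.214] pointing down, gripper open.
Joint ranges: [-2.77, 2.77], [-0.74, 2.19], [0, 2.66], [-1.06, 4.2], [0.31, 2.87], [-3.08, 3.08]. Speed limits (rad/s): [1.89, 1.89, 2.39, 3.14, 3.14, 3.14].

### API

Orientations are given as [roll, pitch, yaw] about the fixed x, y, z axes, in that order (R = Rz(yaw) Ry(pitch) Rx(roll)).
In Python, from bench import telemetry, eyes, ticket gives the robot as it stands.
- The arm moves only by the shell command python3 -m inch 'ROWS' [FORCE]. ROWS is text: rows parted by semicolons, each of 7 numbers parted by spaces: the closure, from -1 (fully open) to 1 (shut), then the shift along the tool's x, y, z in m, then the turn, a rotation vector about the tool's x, y, z in degrees. A call has 1 to 8 rows; each row is the pose to reach, as a shift and turn from the pose commanded when the call began, along the tool's axes at that moment; what a row does not reach only later rows make up. A row lasts 1/10 s, in which the tool goes at most 50 mm and 8.59 degrees, less where a joint would pass 70% of its speed; a pose out of reach is approached as far as the arm can. A call with a gripper value outside its range is refused whole. The fingers move at their own pace and stop on an object; FORCE is the grip in N (left out, the last holds). Time passes only in rows, so rows that repeat a pose let the fingers close. It gives the time, the measured TCP pose, the force, the opening and the grip force at its end, in the units of the state.
- telemetry.get_obs(): the state, without advancing time (a new reading comes with each control period).
- eyes.snapshot(name): name is "scene" or "side" or "wrist"; returns a dict with "image" (480x640x3 uint8, red, green, blue), "intrinsics" (3x3 intrinsics, pixels), "R" (3x3) and "t" (3): a world point X has camera coordinates R X + t; the wrist camera has in their place "T_tool_cam" (4x4, takes a point from camera to tool coordinates, whose origin is the TCP and whose axes are the flange's). Camera axes: x right, y down, z forward; pixel columns grow to the right and rows downward; lengths in m; the calibration is good to about 2 mm. The wrist camera is an equidistant fisheye: a pixel r from the principal point sees the ray r / f radians off the axis. A picture is of the moment at which its call begins: read the wrist's pose just before it. There is no depth.
- ticket.hand_in(): hands the job in; it is judged then, once.
Trained networks look in the newest picture that a camera, given by its name, has taken for a name from the list of things; names that differ only in an ending like _2 or _b are one class to them, and where a whole thing is asked for, a point or a joint stands for the part that bears it (a point fixed in the world has none). Each returns a list of dicts, best first, with "conf" (0 to 1); they miss things now and then, are a little off and sometimes report something else, mostly with a low value. They report only what shows in the picture. A call takes as long as a camera call. They do not tell look-alikes from the thing itself.
- eyes.boxes_of(label, camera): "centre" ([column, row] in pixels, amid what is visible of it).
- eyes.pinpoint(label, camera): "centre" ([column, row] in pixels: a listed point, or the origin of a listed thing).
The state is a dict: "time": time; "qpos": joint angles; "joint_velocities": joint speeds; "joint_torque": joint torques, N m; "eef_pos": TCP position; "eef_rot": TCP orientation; "contact_force": force on the tool from outside, world axes, zero at the start; "wrist_torque": the same for the moment, N m; "opening": finger opening in m; "finger_force": force on a finger pad.
Only numpy, scipy, OpenCV 4.12 (cv2) and the standard library are available. Lean on these libraries where they do the work, as an engineer would, in place of code of your own. Each camera call takes 0.05 s, during which the arm holds its last target. There are 200 camera calls.

## Working session

There is one attempt and no reset: what is moved stays moved. The work goes in short steps, Python scripts to look and compute and a shell command to move; the robot and the scene stay as the last step left them, time stands still between calls to the robot, and variables do not carry over. Pictures are saved under pics/ and viewed, at most 14 in all, crops included, and the job is handed in when it is done.

```bash
mkdir -p pics; ls
python3 - <<'E'
from bench import telemetry, eyes
import cv2
o=telemetry.get_obs();print(o['eef_pos'],o['eef_rot'],o['opening'],o['time'])
L=['pin_small','pin_medium','pin_large','cage_small','cage_medium','cage_large','tray_small','tray_large','rod_small','rod_large']
for c in ['scene','side']:
    s=eyes.snapshot(c);cv2.imwrite(f'pics/{c}0.png',s['image'][:,:,::-1])
    print(c,s['intrinsics'].tolist(),s['R'].tolist(),s['t'].tolist())
    for l in L: print(l,[(round(d['conf'],2),[round(x) for x in d['centre']]) for d in eyes.pinpoint(l,c)][:4])
print(telemetry.get_obs()['time'])
E
```

```text
pics
[ 0.30543503 -0.62938702  0.21327053] [-3.14046198e+00 -5.38016316e-05  4.51818603e-01] 0.09130106475554414 0.0
scene [[566.3885709440638, 0.0, 316.09329854603766], [0.0, 566.3885709440638, 220.9843565195901], [0.0, 0.0, 1.0]] [[0.8221824231775587, 0.569224088413144, 1.3715057884523909e-05], [0.4438266121215117, -0.6410442899203591, -0.6261630432509121], [-0.35641829553295784, 0.5148263353119454, -0.7796921463492199]] [-0.43393057005630786, -0.19564123928547136, 1.2333634607664312]
pin_small [(0.49, [287, 232])]
pin_medium [(0.95, [251, 264]), (0.8, [228, 244]), (0.67, [222, 286])]
pin_large [(0.95, [362, 273]), (0.35, [208, 410])]
cage_small [(0.47, [392, 234])]
cage_medium [(0.73, [328, 190])]
cage_large [(0.72, [313, 311])]
tray_small [(0.76, [186, 391])]
tray_large [(0.78, [393, 139])]
rod_small [(0.86, [208, 412])]
rod_large [(0.58, [414, 142])]
side [[490.0064210587544, 0.0, 325.6839831332258], [0.0, 490.0064210587544, 242.09844132860763], [0.0, 0.0, 1.0]] [[0.7770875000323456, -0.6292506362444434, 0.01336615425027867], [-0.3874623678009898, -0.49501288753214995, -0.7777114855234769], [0.49599186569088977, 0.5991709922576742, -0.6284792687157024]] [-0.3900343546981848, 0.2279361860268171, 0.6943996479306248]
pin_small [(0.45, [317, 271])]
pin_medium [(0.98, [346, 298]), (0.84, [366, 323]), (0.77, [313, 312]), (0.52, [482, 370])]
pin_large [(0.91, [381, 235]), (0.48, [251, 178])]
cage_small []
cage_medium [(0.65, [282, 238])]
cage_large [(0.72, [406, 269])]
tray_small [(0.62, [482, 370])]
tray_large [(0.88, [239, 189])]
rod_small []
rod_large [(0.6, [250, 176])]
1.1
```

View pics/scene0.png

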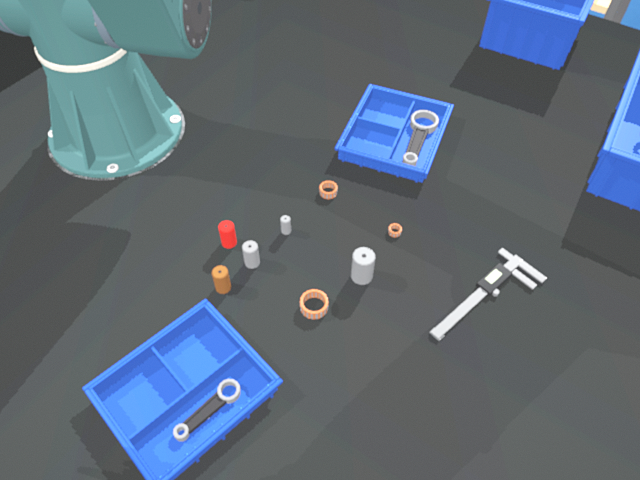

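View pics/side0.png

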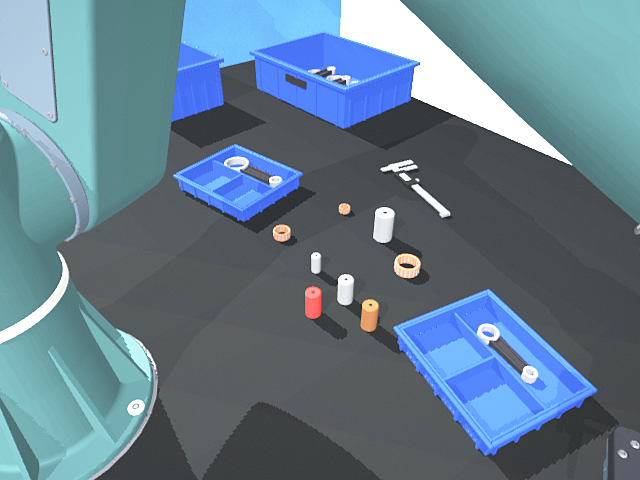

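```bash
cat > h.py <<'E'
import numpy as np
C={'scene':(566.3885709440638,316.0933,220.98436,[[0.8221824231775587,0.569224088413144,1.3715057884523909e-05],[0.4438266121215117,-0.6410442899203591,-0.6261630432509121],[-0.35641829553295784,0.5148263353119454,-0.7796921463492199]],[-0.43393057005630786,-0.19564123928547136,1.2333634607664312]),
'side':(490.0064210587544,325.68398,242.09844,[[0.7770875000323456,-0.6292506362444434,0.01336615425027867],[-0.3874623678009898,-0.49501288753214995,-0.7777114855234769],[0.49599186569088977,0.5991709922576742,-0.6284792687157024]],[-0.3900343546981848,0.2279361860268171,0.6943996479306248])}
def ray(c,p):
    f,cx,cy,R,t=C[c];R=np.array(R);return -R.T@np.array(t),R.T@np.array([(p[0]-cx)/f,(p[1]-cy)/f,1])
def onz(c,p,z=0):
    o,d=ray(c,p);return o+d*(z-o[2])/d[2]
def proj(c,X):
    f,cx,cy,R,t=C[c];v=np.array(R)@X+np.array(t);return np.array([cx+f*v[0]/v[2],cy+f*v[1]/v[2]])
E
python3 - <<'E'
from h import *
P={'scene':dict(ps=(287,232),pm=(251,264),pm2=(228,244),pm3=(222,286),pl=(362,273),cs=(392,234),cm=(328,190),cl=(313,311),ts=(186,391),tl=(393,139)),
'side':dict(ps=(317,271),pm=(346,298),pm2=(366,323),pm3=(313,312),pl=(381,235),cm=(282,238),cl=(406,269),ts=(482,370),tl=(239,189))}
for c in P:
  for k,p in P[c].items(): print(c,k,onz(c,p).round(3)[:2])
E
```

```text
scene ps [ 0.47  -0.012]
scene pm [ 0.46  -0.107]
scene pm2 [ 0.397 -0.096]
scene pm3 [ 0.448 -0.172]
scene pl [ 0.634 -0.01 ]
scene cs [0.634 0.096]
scene cm [0.474 0.119]
scene cl [ 0.606 -0.122]
scene ts [ 0.526 -0.347]
scene tl [0.507 0.321]
side ps [ 0.468 -0.016]
side pm [ 0.465 -0.103]
side pm2 [ 0.453 -0.167]
side pm3 [ 0.399 -0.093]
side pl [ 0.639 -0.011]
side cm [0.474 0.106]
side cl [ 0.604 -0.115]
side ts [ 0.528 -0.347]
side tl [0.5   0.317]
```

The scene shows, in the scene camera: silver pins at small (286,225), medium (250,254) and large (363,266); a red one (228,234) and an orange-brown one (222,279) are look-alikes. The cages are small (395,230), medium (328,189) and large (314,304). The trays are at about (395,133) and (182,392). I'll check the rods' lengths and fit positions by silhouette.

```bash
cat > fit.py <<'E'
from h import *
import cv2
from scipy.optimize import minimize,least_squares
im={c:cv2.imread(f'pics/{c}0.png') for c in C}
hsv={c:cv2.cvtColor(im[c],cv2.COLOR_BGR2HSV) for c in C}
def comp(m,p):
    n,l,s,_=cv2.connectedComponentsWithStats(m.astype(np.uint8))
    ys,xs=np.nonzero(l); i=np.argmin((xs-p[0])**2+(ys-p[1])**2); return (l==l[ys[i],xs[i]])
def hullmask(c,X,shape=(480,640)):
    q=np.array([proj(c,x) for x in X],np.float32);m=np.zeros(shape,np.uint8)
    cv2.fillConvexPoly(m,(cv2.convexHull(q)*16).round().astype(np.int32),1,shift=4);return m>0
def cyl(x,y,r,h):
    a=np.linspace(0,2*np.pi,40);return [(x+r*np.cos(t),y+r*np.sin(t),z) for t in a for z in(0,h)]
def cen(m):
    mm=cv2.moments(m.astype(np.uint8),True);return np.array([mm['m10'],mm['m01']])/mm['m00']
def filled(m):
    k,_=cv2.findContours(m.astype(np.uint8),cv2.RETR_EXTERNAL,cv2.CHAIN_APPROX_NONE);o=np.zeros(m.shape,np.uint8);cv2.drawContours(o,[cv2.convexHull(np.vstack(k))],-1,1,-1);return o>0
def objs():
    T=dict(pin_small=((286,225),(316,263),9,38),pin_medium=((250,254),(345,290),13.5,50),pin_large=((363,266),(384,225),19,62),
     cage_small=((395,230),(344,209),12,12),cage_medium=((328,189),(282,233),17.5,16),cage_large=((314,304),(406,266),23.5,20))
    for k,(a,b,r,h) in T.items():
        ms={}
        for c,p in (('scene',a),('side',b)):
            H=hsv[c]; m=(H[...,2]>110)&((H[...,1]<60) if 'pin' in k else ((H[...,0]<22)|(H[...,1]<40)))
            ms[c]=filled(comp(m,p))
        f=lambda v:np.concatenate([proj(c,0) if 0 else (cq(c,v)-cen(ms[c])) for c in ms])
        def cq(c,v):
            q=cv2.convexHull(np.array([proj(c,x) for x in cyl(v[0],v[1],r/1e3,h/1e3)],np.float32));mm=cv2.moments(q);return np.array([mm['m10'],mm['m01']])/mm['m00']
        s=least_squares(f,onz('scene',a)[:2])
        iou=[round(float((ms[c]&hullmask(c,cyl(*s.x,r/1e3,h/1e3))).sum()/(ms[c]|hullmask(c,cyl(*s.x,r/1e3,h/1e3))).sum()),2) for c in ms]
        print(k,s.x.round(4),'res px',s.fun.round(1),'iou',iou)
def box(x,y,w):
    c,s=np.cos(w),np.sin(w);return [(x+c*a-s*b,y+s*a+c*b,z) for a in(-.09,.09) for b in(-.105,.105) for z in (0,.035)]
def trays():
    for k,(a,b,w0) in dict(near=((120,395),(420,360),-.05),far=((360,135),(195,185),.0)).items():
        ms={}
        for c,p in (('scene',a),('side',b)):
            H=hsv[c]; ms[c]=filled(comp((H[...,0]>100)&(H[...,0]<128)&(H[...,1]>110)&(H[...,2]>70),p))
        cost=lambda v:sum((ms[c]^hullmask(c,box(*v))).sum()/ms[c].sum() for c in ms)
        x0=onz('scene',(182,392) if k=='near' else (395,133),.02)[:2]
        best=min((minimize(cost,[*x0,w],method='Nelder-Mead',options=dict(initial_simplex=[[*x0,w],[x0[0]+.02,x0[1],w],[x0[0],x0[1]+.02,w],[*x0,w+.2]])) for w in (-.8,-.5,-.2,.1,.4,.7)),key=lambda r:r.fun)
        print(k,best.x.round(4),'xor',round(best.fun,3))
if __name__=='__main__':
    objs();trays()
    for n,z,e in (('nearrod',.015,[(181,432),(229,390)]),('farrod',.015,[(411,158),(425,120)])):
        q=[onz('scene',p,z) for p in e];print(n,q[0].round(3),q[1].round(3),'centre dist',np.linalg.norm(q[0]-q[1]).round(3))
    cv2.imwrite('pics/rods.png',np.hstack([cv2.resize(im['scene'][360:460,140:280],None,fx=2.8,fy=2.8),cv2.resize(im['scene'][85:185,330:470],None,fx=2.8,fy=2.8)]))
E
python3 fit.py
```

```text
pin_small [ 0.4675 -0.0117] res px [ 0.2  0.5 -0.2  0. ] iou [0.89, 0.92]
pin_medium [ 0.4594 -0.1036] res px [ 0.2  0.5 -0.5  0.2] iou [0.92, 0.93]
pin_large [ 0.6356 -0.0156] res px [ 0.1  0.3 -0.5  0.2] iou [0.94, 0.94]
cage_small [0.6352 0.1023] res px [ 0.2  0.5 -0.5 -0.1] iou [0.9, 0.89]
cage_medium [0.4775 0.1136] res px [ 0.   0.5 -0.4  0.1] iou [0.93, 0.95]
cage_large [ 0.6027 -0.115 ] res px [ 0.2  0.6 -0.5  0.2] iou [0.93, 0.95]
near [ 0.5273 -0.3535 -0.2074] xor 0.185
far [0.5067 0.3231 0.2208] xor 0.182
nearrod [ 0.568 -0.399  0.015] [ 0.584 -0.312  0.015] centre dist 0.089
farrod [0.572 0.278 0.015] [0.541 0.398 0.015] centre dist 0.124
```

The rods settle the sizes: the near tray's rod is about 116 mm long (89 mm between end centres), so that tray is small. The far tray's rod (124 mm) makes it large. I'll overlay the fitted trays and parts to check.

Run:
```python
from fit import *
o=im['scene'].copy()
for v in ([.5273,-.3535,-.2074],[.5067,.3231,.2208]):
    c,s=np.cos(v[2]),np.sin(v[2])
    W=lambda a,b,z:proj('scene',(v[0]+c*a-s*b,v[1]+s*a+c*b,z)).round().astype(int)
    cv2.polylines(o,[np.array([W(a,b,.035) for a,b in((-.09,-.105),(.09,-.105),(.09,.105),(-.09,.105))])],True,(0,255,255),1)
    for sg in(-1,1): cv2.polylines(o,[np.array([W(-.038+a,sg*.0515+b,.03) for a,b in((-.048,-.0495),(.048,-.0495),(.048,.0495),(-.048,.0495))])],True,(0,255,0),1)
for (x,y,r,h) in((.4675,-.0117,9,38),(.6356,-.0156,19,62),(.6352,.1023,12,12),(.6027,-.115,23.5,20)):
    cv2.polylines(o,[cv2.convexHull(np.array([proj('scene',p) for p in cyl(x,y,r/1e3,h/1e3)],np.float32)).round().astype(int)],True,(0,0,255),1)
cv2.imwrite('pics/ov.png',cv2.resize(o[80:480,70:470],(600,600)))
```

```text
(no output)
```

View pics/ov.png

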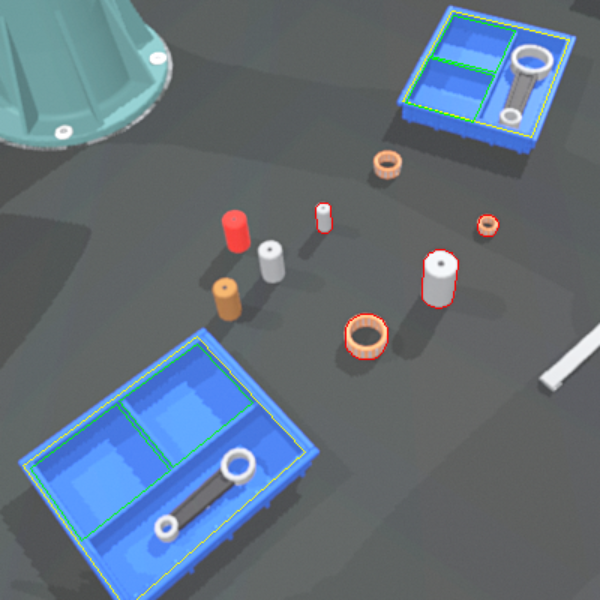

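The overlay fits: the yellow and green tray outlines sit just inside the rims and the red part silhouettes coincide. Next is a helper that converts a world target into tool-frame rows.

```bash
cat > go.py <<'E'
import sys,numpy as np
from scipy.spatial.transform import Rotation as Ro
from bench import telemetry
T={'S':(.5273,-.3535,-.2074),'L':(.5067,.3231,.2208)}
P=dict(ps=(.4675,-.0117,'S'),cs=(.6352,.1023,'S'),pl=(.6356,-.0156,'L'),cl=(.6027,-.115,'L'),
 Sp=(-.038,.0515,'S'),Sm=(-.038,-.0515,'S'),Lp=(-.038,.0515,'L'),Lm=(-.038,-.0515,'L'))
def target(n):
    x,y,t=P[n];a,b,w=T[t]
    if n[0] in 'SL': x,y=a+np.cos(w)*x-np.sin(w)*y,b+np.sin(w)*x+np.cos(w)*y
    return x,y,w
o=telemetry.get_obs();R=Ro.from_euler('xyz',o['eef_rot'])
print('t',round(o['time'],2),'pos',o['eef_pos'].round(4),'rpy',o['eef_rot'].round(3),'open',round(o['opening'],4))
for n in sys.argv[2:]:
    x,y,w=target(n);G=Ro.from_euler('xyz',[np.pi,0,w])
    print(n,(round(x,4),round(y,4)),'shift',R.inv().apply(np.array([x,y,float(sys.argv[1])])-o['eef_pos']).round(4),'turn',np.degrees((R.inv()*G).as_rotvec()).round(1))
E
python3 go.py 0.15 ps cs Sp Sm pl cl Lp Lm
```

```text
t 1.1 pos [ 0.3056 -0.6298  0.2139] rpy [-3.142  0.     0.452] open 0.0914
ps (0.4675, -0.0117) shift [ 0.4155 -0.4854  0.0639] turn [-0.   0.  37.8]
cs (0.6352, 0.1023) shift [ 0.6161 -0.5147  0.0639] turn [-0.   0.  37.8]
Sp (np.float64(0.5007), np.float64(-0.2953)) shift [ 0.3216 -0.2157  0.0639] turn [-0.   0.  37.8]
Sm (np.float64(0.4795), np.float64(-0.3961)) shift [ 0.2585 -0.1343  0.0639] turn [-0.   0.  37.8]
pl (0.6356, -0.0156) shift [ 0.565  -0.4085  0.0639] turn [-0.   0.  13.2]
cl (0.6027, -0.115) shift [ 0.492  -0.3334  0.0639] turn [-0.   0.  13.2]
Lp (np.float64(0.4583), np.float64(0.365)) shift [ 0.5717 -0.8283  0.0639] turn [-0.   0.  13.2]
Lm (np.float64(0.4809), np.float64(0.2645)) shift [ 0.5481 -0.728   0.0639] turn [-0.   0.  13.2]
```

```bash
r='';python3 -m inch '0 0.4155 -0.4854 0.0639 0 0 37.8;0 0.4155 -0.4854 0.0639 0 0 37.8;0 0.4155 -0.4854 0.0639 0 0 37.8;0 0.4155 -0.4854 0.0639 0 0 37.8;0 0.4155 -0.4854 0.0639 0 0 37.8;0 0.4155 -0.4854 0.0639 0 0 37.8;0 0.4155 -0.4854 0.0639 0 0 37.8;0 0.4155 -0.4854 0.0639 0 0 37.8' 30; python3 go.py 0.15 ps
```

```text
time: 1.9
eef_pos: [0.4066, -0.243, 0.1742]
eef_rot: [3.141, -0.001, -0.208]
contact_force: [1.5, -0.2, 0.4]
opening: 0.0458
finger_force: 0.0
t 1.9 pos [ 0.4066 -0.243   0.1742] rpy [ 3.141e+00 -1.000e-03 -2.080e-01] open 0.0458
ps (0.4675, -0.0117) shift [ 0.0117 -0.2389  0.0242] turn [ 0.  -0.  -0.1]
```

```bash
python3 -m inch '0 0.0117 -0.2389 0.024 0 0 0;0 0.0117 -0.2389 0.024 0 0 0;0 0.0117 -0.2389 0.024 0 0 0;0 0.0117 -0.2389 0.024 0 0 0;0 0.0117 -0.2389 0.024 0 0 0;0 0.0117 -0.2389 0.024 0 0 0;0 0.0117 -0.2389 0.024 0 0 0;0 0.0117 -0.2389 0.024 0 0 0'; python3 go.py 0.005 ps
python3 - <<'E'
from bench import eyes
import cv2
s=eyes.snapshot('wrist');cv2.imwrite('pics/w1.png',s['image'][:,:,::-1]);print(s['intrinsics'].tolist(),s['T_tool_cam'].tolist())
E
```

```text
time: 2.7
eef_pos: [0.4671, -0.0141, 0.1502]
eef_rot: [3.142, -0.0, -0.208]
contact_force: [0.2, 0.4, -0.9]
opening: 0.0454
finger_force: 0.0
t 2.7 pos [ 0.4671 -0.0141  0.1502] rpy [ 3.142 -0.    -0.208] open 0.0454
ps (0.4675, -0.0117) shift [-1.000e-04 -2.500e-03  1.452e-01] turn [ 0.  -0.  -0.1]
[[371.64829954431775, 0.0, 320.96797410670985], [0.0, 371.64829954431775, 244.42461107030414], [0.0, 0.0, 1.0]] [[0.000548282155505257, -0.958091467923812, -0.2864619319879557, 0.08113865855872482], [0.9999998395939835, 0.0005660171057399453, 2.089599761998659e-05, 0.0006037812063832693], [0.00014212207661505087, -0.28646189749464107, 0.9580916245772552, -0.17083400740007212], [0.0, 0.0, 0.0, 1.0]]
```

View pics/w1.png

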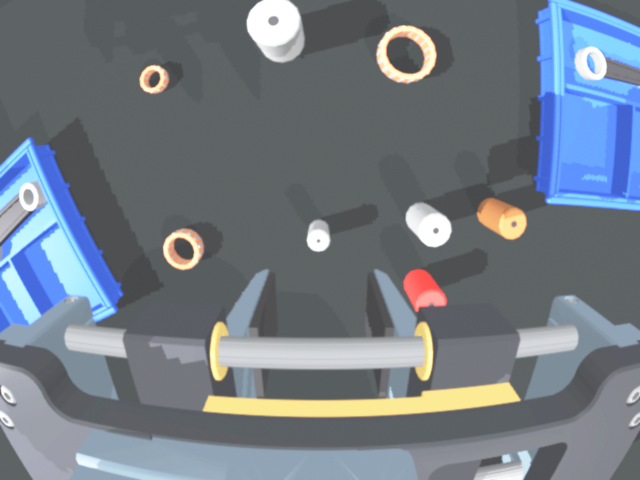

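The wrist view shows the small pin at (318,235), midway between the fingertips (silver and the thinnest one). The medium pin is at (429,225) and the red and orange look-alikes stand to the right. The wrist estimate agrees with the fit within about 1 mm.

```bash
python3 -m inch '0 0 -0.0023 0.04 0 0 0;0 0 -0.0023 0.08 0 0 0;0 0 -0.0023 0.11 0 0 0;0 0 -0.0023 0.13 0 0 0;0 0 -0.0023 0.145 0 0 0;0 0 -0.0023 0.145 0 0 0'; python3 go.py 0.005 ps
```

```text
time: 3.35
eef_pos: [0.4665, -0.0122, 0.0037]
eef_rot: [3.141, 0.003, -0.21]
contact_force: [-0.2, -0.2, 0.0]
opening: 0.0453
finger_force: 0.0
t 3.35 pos [ 0.4665 -0.0122  0.0037] rpy [ 3.141e+00  3.000e-03 -2.100e-01] open 0.0453
ps (0.4675, -0.0117) shift [ 0.0009 -0.0007 -0.0013] turn [ 0.   0.2 -0.1]
```

```bash
python3 -m inch '0.4 0.0008 -0.0006 -0.001 0 0 0;0.5 0.0008 -0.0006 -0.001 0 0 0;0.6 0.0008 -0.0006 -0.001 0 0 0;1 0.0008 -0.0006 -0.001 0 0 0;1 0.0008 -0.0006 -0.001 0 0 0;1 0.0008 -0.0006 -0.001 0 0 0' 30; python3 -m inch '1 0 0 -0.02 0 0 0;1 0 0 -0.06 0 0 0;1 0 0 -0.1 0 0 0;1 0 0 -0.145 0 0 0;1 0 0 -0.145 0 0 0'; python3 go.py 0.15 Sp
```

```text
time: 3.95
eef_pos: [0.4691, -0.0108, 0.0068]
eef_rot: [-3.142, -0.001, -0.208]
contact_force: [-1.1, -2.0, 9.2]
opening: 0.0175
finger_force: 30.0
time: 4.45
eef_pos: [0.4716, -0.0109, 0.1566]
eef_rot: [-3.14, -0.009, -0.208]
contact_force: [0.6, -0.3, -1.2]
opening: 0.0178
finger_force: 30.0
t 4.45 pos [ 0.4716 -0.0109  0.1566] rpy [-3.14  -0.009 -0.208] open 0.0178
Sp (np.float64(0.5007), np.float64(-0.2953)) shift [0.0871 0.2723 0.007 ] turn [-0.1 -0.5 -0. ]
```

```bash
python3 -m inch '1 0.0137 0.0427 0.001 0 0 0;1 0.0274 0.0854 0.002 0 0 0;1 0.0411 0.1281 0.003 0 0 0;1 0.0548 0.1708 0.004 0 0 0;1 0.0685 0.2135 0.005 0 0 0;1 0.08 0.25 0.006 0 0 0;1 0.0871 0.272 0.007 0 0 0;1 0.0871 0.272 0.007 0 0 0';python3 -m inch '1 0 0 0 0 0 0;1 0 0 0 0 0 0;1 0 0 0 0 0 0'; python3 go.py 0.02 Sp
```

```text
time: 5.25
eef_pos: [0.4976, -0.2971, 0.1435]
eef_rot: [3.141, 0.0, -0.21]
contact_force: [-0.4, -0.5, -1.1]
opening: 0.0171
finger_force: 30.0
time: 5.55
eef_pos: [0.4976, -0.2938, 0.144]
eef_rot: [-3.141, 0.0, -0.207]
contact_force: [-1.1, -0.9, -0.4]
opening: 0.0171
finger_force: 30.0
t 5.55 pos [ 0.4976 -0.2938  0.144 ] rpy [-3.141  0.    -0.207] open 0.0171
Sp (np.float64(0.5007), np.float64(-0.2953)) shift [0.0034 0.0008 0.124 ] turn [-0.  0.  0.]
```

```bash
python3 -m inch '1 0.003 0 0.04 0 0 0;1 0.003 0 0.08 0 0 0;1 0.003 0 0.11 0 0 0;1 0.003 0 0.125 0 0 0;1 0.003 0 0.128 0 0 0;1 0.003 0 0.128 0 0 0;1 0.003 0 0.128 0 0 0;1 0.003 0 0.128 0 0 0'; python3 -m inch '1 0 0 0.002 0 0 0;1 0 0 0.004 0 0 0;1 0 0 0.006 0 0 0;1 0 0 0.006 0 0 0;1 0 0 0.006 0 0 0'
```

```text
time: 6.35
eef_pos: [0.5014, -0.296, 0.0175]
eef_rot: [3.141, -0.002, -0.208]
contact_force: [-0.3, 0.1, -0.7]
opening: 0.0175
finger_force: 30.0
time: 6.85
eef_pos: [0.5008, -0.2957, 0.0107]
eef_rot: [3.142, -0.0, -0.208]
contact_force: [-3.8, 3.4, 13.3]
opening: 0.0173
finger_force: 30.0
```

Contact with the floor at z≈0.0105 (13 N up), so I release here.

```bash
python3 -m inch '0.5 0 0 0 0 0 0;0.4 0 0 0 0 0 0;0.1 0 0 0 0 0 0;0 0 0 0 0 0 0;0 0 0 0 0 0 0'; python3 -m inch '0 0 0 -0.02 0 0 0;0 0 0 -0.06 0 0 0;0 0 0 -0.1 0 0 0;0 0 0 -0.14 0 0 0;0 0 0 -0.14 0 0 0;0 0 0 -0.14 0 0 0'; python3 go.py 0.1 cs
```

```text
time: 7.35
eef_pos: [0.5005, -0.2954, 0.01]
eef_rot: [-3.142, 0.0, -0.208]
contact_force: [0.5, -0.4, -0.8]
opening: 0.0451
finger_force: 0.0
time: 7.95
eef_pos: [0.5009, -0.2957, 0.1507]
eef_rot: [3.141, -0.002, -0.208]
contact_force: [0.1, 0.6, -0.0]
opening: 0.0455
finger_force: 0.0
t 7.95 pos [ 0.5009 -0.2957  0.1507] rpy [ 3.141e+00 -2.000e-03 -2.080e-01] open 0.0455
cs (0.6352, 0.1023) shift [ 0.0492 -0.4172  0.0505] turn [ 0.  -0.1 -0. ]
```

```bash
python3 -m inch '0 0.0492 -0.4172 0 0 0 0;0 0.0492 -0.4172 0 0 0 0;0 0.0492 -0.4172 0 0 0 0;0 0.0492 -0.4172 0 0 0 0;0 0.0492 -0.4172 0 0 0 0;0 0.0492 -0.4172 0 0 0 0;0 0.0492 -0.4172 0 0 0 0;0 0.0492 -0.4172 0 0 0 0'; python3 -m inch '0 0 -0.0185 0 0 0 0;0 0 -0.0185 0 0 0 0;0 0 -0.0185 0 0 0 0;0 0 -0.0185 0 0 0 0'; python3 go.py 0.003 cs
python3 - <<'E'
from bench import eyes
import cv2
s=eyes.snapshot('wrist');cv2.imwrite('pics/w2.png',s['image'][:,:,::-1])
print(eyes.pinpoint('cage_small','wrist'))
E
```

```text
time: 8.75
eef_pos: [0.6278, 0.0856, 0.1481]
eef_rot: [3.141, 0.003, -0.208]
contact_force: [1.2, -0.4, 1.0]
opening: 0.0457
finger_force: 0.0
time: 9.15
eef_pos: [0.6316, 0.1003, 0.1494]
eef_rot: [3.141, 0.001, -0.209]
contact_force: [0.1, -0.1, 0.6]
opening: 0.0456
finger_force: 0.0
t 9.15 pos [0.6316 0.1003 0.1494] rpy [ 3.141e+00  1.000e-03 -2.090e-01] open 0.0456
cs (0.6352, 0.1023) shift [ 0.0033 -0.0028  0.1464] turn [ 0.   0.1 -0.1]
[{'centre': [318.8, 223.3], 'conf': 0.95}]
```

```bash
python3 -m inch '0 0.0038 -0.0022 0.04 0 0 0;0 0.0038 -0.0022 0.08 0 0 0;0 0.0038 -0.0022 0.11 0 0 0;0 0.0038 -0.0022 0.128 0 0 0;0 0.0038 -0.0022 0.137 0 0 0;0 0.0038 -0.0022 0.141 0 0 0;0 0.0038 -0.0022 0.141 0 0 0;0 0.0038 -0.0022 0.141 0 0 0'; python3 go.py 0.003 cs
```

```text
time: 10.05
eef_pos: [0.6373, 0.1031, 0.0104]
eef_rot: [-3.141, -0.002, -0.208]
contact_force: [-0.3, 0.1, 0.2]
opening: 0.046
finger_force: 0.0
t 10.05 pos [0.6373 0.1031 0.0104] rpy [-3.141e+00 -2.000e-03 -2.080e-01] open 0.046
cs (0.6352, 0.1023) shift [-0.0019  0.0012  0.0074] turn [-0.  -0.1 -0. ]
```

```bash
python3 -m inch '0 -0.001 0.0005 0.003 0 0 0;0 -0.001 0.0005 0.005 0 0 0;0 -0.001 0.0005 0.005 0 0 0;0.3 -0.001 0.0005 0.005 0 0 0;0.5 -0.001 0.0005 0.005 0 0 0;1 -0.001 0.0005 0.005 0 0 0;1 -0.001 0.0005 0.005 0 0 0;1 -0.001 0.0005 0.005 0 0 0' 15; python3 go.py 0.003 cs
```

```text
time: 10.85
eef_pos: [0.6354, 0.1027, 0.0042]
eef_rot: [-3.142, -0.0, -0.208]
contact_force: [-0.5, 0.3, 1.7]
opening: 0.0229
finger_force: 15.0
t 10.85 pos [0.6354 0.1027 0.0042] rpy [-3.142 -0.    -0.208] open 0.0229
cs (0.6352, 0.1023) shift [-0.0001  0.0004  0.0012] turn [-0. -0. -0.]
```

Gripped at about 23 mm opening. I lift and carry it to the −y cell of the small tray.

```bash
python3 -m inch '1 0 0 -0.02 0 0 0;1 0 0 -0.05 0 0 0;1 0 0 -0.09 0 0 0;1 0 0 -0.13 0 0 0;1 0 0 -0.146 0 0 0;1 0 0 -0.146 0 0 0'; python3 go.py 0.15 Sm; python3 -m inch '1 -0.01 0.04 0 0 0 0;1 -0.02 0.08 0 0 0 0;1 -0.027 0.12 0 0 0 0;1 -0.033 0.16 0 0 0 0;1 -0.038 0.2 0 0 0 0;1 -0.041 0.24 0 0 0 0;1 -0.044 0.28 0 0 0 0;1 -0.049 0.32 0 0 0 0'; python3 go.py 0.15 Sm
```

```text
time: 11.45
eef_pos: [0.6367, 0.1029, 0.1526]
eef_rot: [-3.14, -0.004, -0.208]
contact_force: [0.9, -0.4, -0.5]
opening: 0.0226
finger_force: 15.0
t 11.45 pos [0.6367 0.1029 0.1526] rpy [-3.14  -0.004 -0.208] open 0.0226
Sm (np.float64(0.4795), np.float64(-0.3961)) shift [-0.0508  0.5207  0.0017] turn [-0.1 -0.2 -0. ]
time: 12.25
eef_pos: [0.52, -0.2014, 0.1485]
eef_rot: [-3.141, 0.002, -0.208]
contact_force: [0.5, 1.2, -0.2]
opening: 0.0227
finger_force: 15.0
t 12.25 pos [ 0.52   -0.2014  0.1485] rpy [-3.141e+00  2.000e-03 -2.080e-01] open 0.0227
Sm (np.float64(0.4795), np.float64(-0.3961)) shift [ 0.0006  0.1988 -0.0016] turn [-0.   0.1 -0. ]
```

```bash
python3 -m inch '1 0 0.04 0 0 0 0;1 0 0.08 0 0 0 0;1 0 0.12 0 0 0 0;1 0 0.16 0 0 0 0;1 0 0.19 0 0 0 0;1 0 0.2 0 0 0 0;1 0 0.2 0 0 0 0;1 0 0.2 0 0 0 0'; python3 go.py 0.015 Sm
python3 - <<'E'
from bench import eyes
import cv2
s=eyes.snapshot('wrist');cv2.imwrite('pics/w3.png',s['image'][:,:,::-1])
E
```

```text
time: 13.05
eef_pos: [0.4798, -0.3948, 0.1491]
eef_rot: [-3.141, 0.001, -0.208]
contact_force: [0.8, 1.2, -0.6]
opening: 0.023
finger_force: 15.0
t 13.05 pos [ 0.4798 -0.3948  0.1491] rpy [-3.141e+00  1.000e-03 -2.080e-01] open 0.023
Sm (np.float64(0.4795), np.float64(-0.3961)) shift [1.000e-04 1.500e-03 1.341e-01] turn [-0.1  0.1 -0. ]
```

View pics/w3.png

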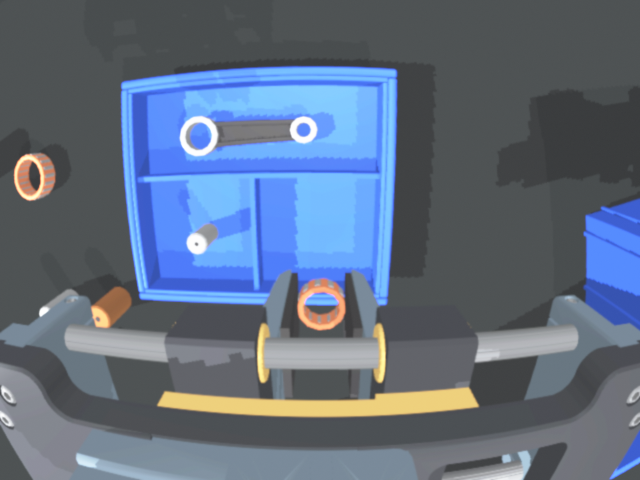

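The small pin stands upright in the left cell (203,240), the rod is untouched, and the cage is held level at (321,305).

```bash
python3 -m inch '1 0 0.001 0.04 0 0 0;1 0 0.001 0.08 0 0 0;1 0 0.001 0.11 0 0 0;1 0 0.001 0.127 0 0 0;1 0 0.001 0.132 0 0 0;1 0 0.001 0.134 0 0 0;1 0 0.001 0.134 0 0 0;1 0 0.001 0.134 0 0 0'; python3 -m inch '1 0 0 0.002 0 0 0;1 0 0 0.004 0 0 0;1 0 0 0.006 0 0 0;1 0 0 0.007 0 0 0;1 0 0 0.007 0 0 0;1 0 0 0.007 0 0 0'
```

```text
time: 13.9
eef_pos: [0.4806, -0.3975, 0.0175]
eef_rot: [3.141, -0.002, -0.208]
contact_force: [1.2, -0.4, 0.8]
opening: 0.0225
finger_force: 15.0
time: 14.5
eef_pos: [0.4798, -0.3969, 0.0091]
eef_rot: [-3.142, 0.0, -0.208]
contact_force: [-0.3, 0.2, -0.7]
opening: 0.0226
finger_force: 15.0
```

```bash
python3 -m inch '1 0 0 0.001 0 0 0;1 0 0 0.001 0 0 0;1 0 0 0.001 0 0 0'; python3 -m inch '0.4 0 0 0 0 0 0;0.3 0 0 0 0 0 0;0 0 0 0 0 0 0;-0.1 0 0 0 0 0 0;-0.1 0 0 0 0 0 0';python3 -m inch '-0.1 0 0 -0.02 0 0 0;-0.1 0 0 -0.06 0 0 0;-0.1 0 0 -0.1 0 0 0;-0.1 0 0 -0.14 0 0 0;-0.1 0 0 -0.14 0 0 0;-0.1 0 0 -0.14 0 0 0'; python3 go.py 0.15 cl pl
```

```text
time: 14.8
eef_pos: [0.4799, -0.397, 0.0082]
eef_rot: [3.142, -0.0, -0.208]
contact_force: [0.3, 0.1, 0.9]
opening: 0.0226
finger_force: 15.0
time: 15.3
eef_pos: [0.4798, -0.3969, 0.0081]
eef_rot: [-3.142, 0.0, -0.208]
contact_force: [-1.6, 1.4, -0.4]
opening: 0.0498
finger_force: 0.0
time: 15.9
eef_pos: [0.4802, -0.3972, 0.1489]
eef_rot: [3.141, -0.002, -0.208]
contact_force: [-0.1, 0.4, 0.6]
opening: 0.0501
finger_force: 0.0
t 15.9 pos [ 0.4802 -0.3972  0.1489] rpy [ 3.141e+00 -2.000e-03 -2.080e-01] open 0.0501
cl (0.6027, -0.115) shift [ 0.0617 -0.3014 -0.0012] turn [  0.1  -0.1 -24.6]
pl (0.6356, -0.0156) shift [ 0.0733 -0.4055 -0.0013] turn [  0.1  -0.1 -24.6]
```

```bash
python3 -m inch '-0.65 0.0617 -0.3014 0 0 0 -24.6;-0.65 0.0617 -0.3014 0 0 0 -24.6;-0.65 0.0617 -0.3014 0 0 0 -24.6;-0.65 0.0617 -0.3014 0 0 0 -24.6;-0.65 0.0617 -0.3014 0 0 0 -24.6;-0.65 0.0617 -0.3014 0 0 0 -24.6;-0.65 0.0617 -0.3014 0 0 0 -24.6;-0.65 0.0617 -0.3014 0 0 0 -24.6'; python3 -m inch '-0.65 0 0 0 0 0 0;-0.65 0 0 0 0 0 0;-0.65 0 0 0 0 0 0'; python3 go.py 0.004 cl
python3 - <<'E'
from bench import eyes
import cv2
s=eyes.snapshot('wrist');cv2.imwrite('pics/w4.png',s['image'][:,:,::-1])
print(eyes.pinpoint('cage_large','wrist'))
E
```

```text
time: 16.7
eef_pos: [0.6021, -0.1133, 0.1466]
eef_rot: [-3.141, 0.002, 0.224]
contact_force: [-0.1, -0.3, -0.5]
opening: 0.0755
finger_force: 0.0
time: 17.0
eef_pos: [0.602, -0.1159, 0.1479]
eef_rot: [-3.142, 0.0, 0.22]
contact_force: [0.2, -1.2, -0.1]
opening: 0.0752
finger_force: 0.0
t 17.0 pos [ 0.602  -0.1159  0.1479] rpy [-3.142  0.     0.22 ] open 0.0752
cl (0.6027, -0.115) shift [ 0.001  -0.0008  0.1439] turn [-0.   0.  -0.1]
[]
```

View pics/w4.png

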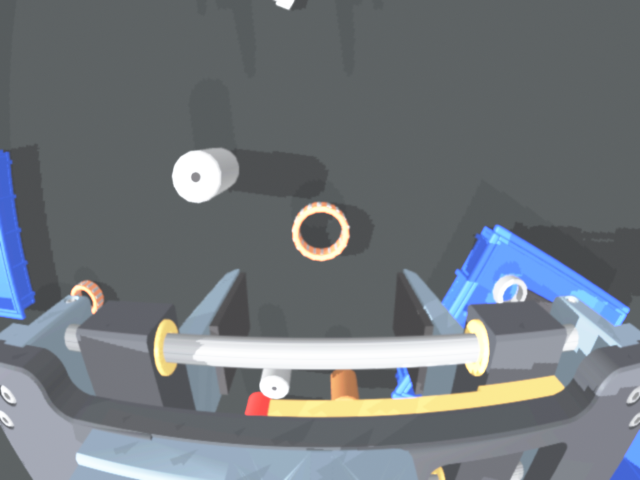

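```bash
python3 -m inch '-0.65 0.0008 -0.0006 0.04 0 0 0;-0.65 0.0008 -0.0006 0.08 0 0 0;-0.65 0.0008 -0.0006 0.11 0 0 0;-0.65 0.0008 -0.0006 0.128 0 0 0;-0.65 0.0008 -0.0006 0.135 0 0 0;-0.65 0.0008 -0.0006 0.138 0 0 0;-0.65 0.0008 -0.0006 0.138 0 0 0;-0.65 0.0008 -0.0006 0.138 0 0 0'; python3 go.py 0.004 cl
```

```text
time: 17.9
eef_pos: [0.6038, -0.1143, 0.0112]
eef_rot: [3.141, -0.001, 0.221]
contact_force: [0.9, -0.1, -0.1]
opening: 0.0751
finger_force: 0.0
t 17.9 pos [ 0.6038 -0.1143  0.0112] rpy [ 3.141e+00 -1.000e-03  2.210e-01] open 0.0751
cl (0.6027, -0.115) shift [-0.0013  0.0005  0.0072] turn [ 0.  -0.1  0. ]
```

The wrist view had the large cage at (321,231), centred between the fingers, and the medium pin (275,380) is safely below the gripper body.

```bash
python3 -m inch '-0.65 0 0 0.003 0 0 0;-0.65 0 0 0.0055 0 0 0;-0.65 0 0 0.0055 0 0 0;-0.3 0 0 0.0055 0 0 0;0 0 0 0.0055 0 0 0;1 0 0 0.0055 0 0 0;1 0 0 0.0055 0 0 0;1 0 0 0.0055 0 0 0' 20;python3 -m inch '1 0 0 -0.02 0 0 0;1 0 0 -0.05 0 0 0;1 0 0 -0.09 0 0 0;1 0 0 -0.13 0 0 0;1 0 0 -0.146 0 0 0;1 0 0 -0.146 0 0 0;1 0 0 -0.146 0 0 0'; python3 go.py 0.15 Lm Lp
```

```text
time: 18.7
eef_pos: [0.6032, -0.114, 0.0047]
eef_rot: [3.142, -0.0, 0.221]
contact_force: [0.1, 0.2, -0.3]
opening: 0.046
finger_force: 20.0
time: 19.4
eef_pos: [0.6025, -0.1139, 0.1496]
eef_rot: [-3.141, 0.001, 0.221]
contact_force: [-0.5, -0.1, -1.3]
opening: 0.0458
finger_force: 20.0
t 19.4 pos [ 0.6025 -0.1139  0.1496] rpy [-3.141e+00  1.000e-03  2.210e-01] open 0.0458
Lm (np.float64(0.4809), np.float64(0.2645)) shift [-3.560e-02 -3.959e-01 -2.000e-04] turn [-0.  0.  0.]
Lp (np.float64(0.4583), np.float64(0.365)) shift [-3.550e-02 -4.989e-01 -2.000e-04] turn [-0.  0.  0.]
```

```bash
python3 -m inch '1 -0.003 -0.045 0 0 0 0;1 -0.006 -0.09 0 0 0 0;1 -0.01 -0.135 0 0 0 0;1 -0.014 -0.18 0 0 0 0;1 -0.017 -0.225 0 0 0 0;1 -0.02 -0.27 0 0 0 0;1 -0.023 -0.315 0 0 0 0;1 -0.026 -0.36 0 0 0 0'; python3 -m inch '1 -0.004 -0.045 0 0 0 0;1 -0.008 -0.09 0 0 0 0;1 -0.0095 -0.125 0 0 0 0;1 -0.0095 -0.139 0 0 0 0;1 -0.0095 -0.139 0 0 0 0;1 -0.0095 -0.139 0 0 0 0;1 -0.0095 -0.139 0 0 0 0';python3 go.py 0.016 Lp
python3 - <<'E'
from bench import eyes
import cv2
s=eyes.snapshot('wrist');cv2.imwrite('pics/w5.png',s['image'][:,:,::-1])
E
```

```text
time: 20.2
eef_pos: [0.4968, 0.2327, 0.1485]
eef_rot: [3.141, 0.003, 0.221]
contact_force: [0.9, -0.5, -1.1]
opening: 0.0462
finger_force: 20.0
time: 20.9
eef_pos: [0.459, 0.3636, 0.15]
eef_rot: [3.141, 0.001, 0.22]
contact_force: [-0.1, 0.2, -0.4]
opening: 0.046
finger_force: 20.0
t 20.9 pos [0.459  0.3636 0.15  ] rpy [3.141e+00 1.000e-03 2.200e-01] open 0.046
Lp (np.float64(0.4583), np.float64(0.365)) shift [-0.0002 -0.0016  0.134 ] turn [ 0.   0.1 -0. ]
```

View pics/w5.png

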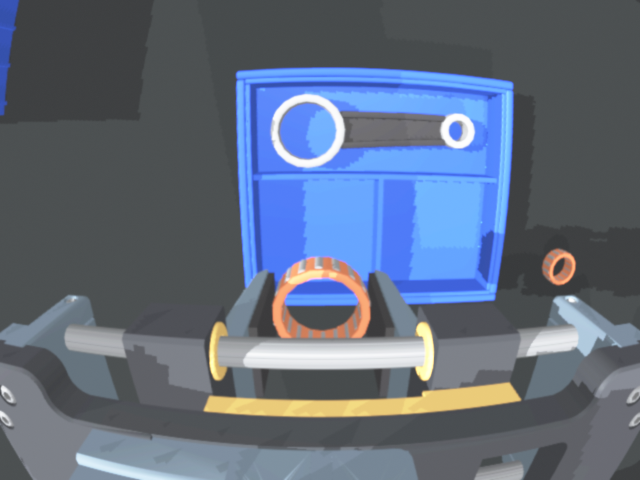

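The cage is held level over the left cell; the tray is square to the tool and the rod is untouched. Lowering.

```bash
python3 -m inch '1 0 -0.001 0.04 0 0 0;1 0 -0.001 0.08 0 0 0;1 0 -0.001 0.11 0 0 0;1 0 -0.001 0.127 0 0 0;1 0 -0.001 0.132 0 0 0;1 0 -0.001 0.134 0 0 0;1 0 -0.001 0.134 0 0 0;1 0 -0.001 0.134 0 0 0'; python3 -m inch '1 0 0 0.002 0 0 0;1 0 0 0.004 0 0 0;1 0 0 0.006 0 0 0;1 0 0 0.0075 0 0 0;1 0 0 0.0075 0 0 0;1 0 0 0.0075 0 0 0;1 0 0 0.0075 0 0 0'
```

```text
time: 21.75
eef_pos: [0.4594, 0.3665, 0.0179]
eef_rot: [-3.141, -0.002, 0.221]
contact_force: [-0.3, -0.2, -0.1]
opening: 0.0459
finger_force: 20.0
time: 22.45
eef_pos: [0.4587, 0.366, 0.0091]
eef_rot: [3.142, 0.0, 0.221]
contact_force: [0.5, 0.1, 0.4]
opening: 0.0455
finger_force: 20.0
```

```bash
python3 -m inch '1 0 0 0.001 0 0 0;1 0 0 0.001 0 0 0;1 0 0 0.001 0 0 0'; python3 -m inch '-0.1 0 0 0 0 0 0;-0.2 0 0 0 0 0 0;-0.3 0 0 0 0 0 0;-0.3 0 0 0 0 0 0;-0.3 0 0 0 0 0 0';python3 -m inch '-0.3 0 0 -0.02 0 0 0;-0.3 0 0 -0.06 0 0 0;-0.3 0 0 -0.1 0 0 0;-0.3 0 0 -0.14 0 0 0;-0.3 0 0 -0.14 0 0 0;-0.3 0 0 -0.14 0 0 0'; python3 go.py 0.15 pl
```

```text
time: 22.75
eef_pos: [0.4588, 0.3661, 0.0086]
eef_rot: [-3.142, -0.0, 0.221]
contact_force: [-2.0, -2.4, 9.0]
opening: 0.0456
finger_force: 20.0
time: 23.25
eef_pos: [0.4586, 0.3659, 0.008]
eef_rot: [3.142, 0.0, 0.221]
contact_force: [-0.1, -0.2, -0.9]
opening: 0.0594
finger_force: 0.0
time: 23.85
eef_pos: [0.4589, 0.3662, 0.1487]
eef_rot: [-3.141, -0.002, 0.221]
contact_force: [-0.6, -0.8, -0.7]
opening: 0.0594
finger_force: 0.0
t 23.85 pos [0.4589 0.3662 0.1487] rpy [-3.141e+00 -2.000e-03  2.210e-01] open 0.0594
pl (0.6356, -0.0156) shift [ 0.0885  0.4113 -0.0014] turn [-0.  -0.1  0. ]
```

```bash
python3 -m inch '-0.5 0.0885 0.4113 0 0 0 0;-0.5 0.0885 0.4113 0 0 0 0;-0.5 0.0885 0.4113 0 0 0 0;-0.5 0.0885 0.4113 0 0 0 0;-0.5 0.0885 0.4113 0 0 0 0;-0.5 0.0885 0.4113 0 0 0 0;-0.5 0.0885 0.4113 0 0 0 0;-0.5 0.0885 0.4113 0 0 0 0';python3 go.py 0.15 pl; python3 -m inch '-0.5 0.004 0.0195 0 0 0 0;-0.5 0.004 0.0195 0 0 0 0;-0.5 0.004 0.0195 0 0 0 0;-0.5 0.004 0.0195 0 0 0 0;-0.5 0.004 0.0195 0 0 0 0'; python3 go.py 0.012 pl
python3 - <<'E'
from bench import eyes
import cv2
s=eyes.snapshot('wrist');cv2.imwrite('pics/w6.png',s['image'][:,:,::-1])
E
```

```text
time: 24.65
eef_pos: [0.6262, 0.0009, 0.1461]
eef_rot: [-3.141, 0.003, 0.221]
contact_force: [0.5, -0.1, -0.1]
opening: 0.0684
finger_force: 0.0
t 24.65 pos [0.6262 0.0009 0.1461] rpy [-3.141e+00  3.000e-03  2.210e-01] open 0.0684
pl (0.6356, -0.0156) shift [ 0.0055  0.0181 -0.0039] turn [-0.   0.1  0. ]
time: 25.15
eef_pos: [0.6342, -0.0139, 0.1479]
eef_rot: [-3.141, 0.001, 0.223]
contact_force: [-0.4, -0.1, -0.6]
opening: 0.0682
finger_force: 0.0
t 25.15 pos [ 0.6342 -0.0139  0.1479] rpy [-3.141e+00  1.000e-03  2.230e-01] open 0.0682
pl (0.6356, -0.0156) shift [0.001  0.002  0.1359] turn [-0.   0.   0.1]
```

View pics/w6.png

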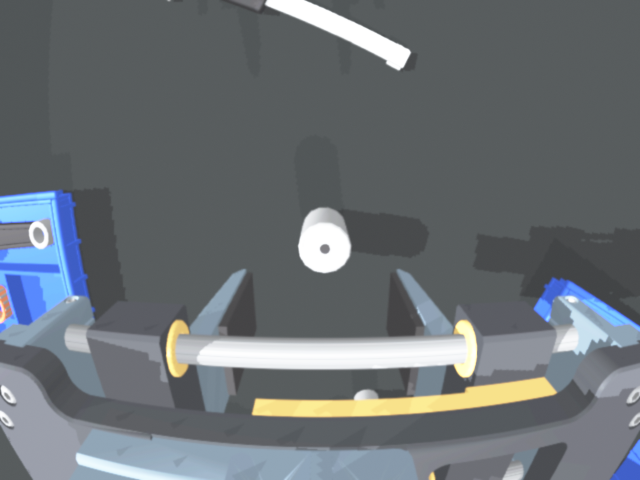

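The large pin is at (325,240), its top hole at (325,248), about 2 mm off the finger centre as computed; the plain silver large cylinder is unmistakable. Descend and grip firmly.

```bash
python3 -m inch '-0.5 0.001 0.0022 0 0 0 0;-0.5 0.001 0.0022 0.04 0 0 0;-0.5 0.001 0.0022 0.08 0 0 0;-0.5 0.001 0.0022 0.11 0 0 0;-0.5 0.001 0.0022 0.128 0 0 0;-0.5 0.001 0.0022 0.136 0 0 0;-0.5 0.001 0.0022 0.136 0 0 0;-0.5 0.001 0.0022 0.136 0 0 0'; python3 go.py 0.012 pl;  python3 -m inch '-0.5 0 0 0 0 0 0;-0.5 0 0 0 0 0 0;-0.2 0 0 0 0 0 0;0 0 0 0 0 0 0;1 0 0 0 0 0 0;1 0 0 0 0 0 0;1 0 0 0 0 0 0;1 0 0 0 0 0 0' 58
```

```text
time: 26.0
eef_pos: [0.6372, -0.0171, 0.0134]
eef_rot: [3.141, -0.002, 0.221]
contact_force: [-0.3, 0.4, 0.9]
opening: 0.0682
finger_force: 0.0
t 26.0 pos [ 0.6372 -0.0171  0.0134] rpy [ 3.141e+00 -2.000e-03  2.210e-01] open 0.0682
pl (0.6356, -0.0156) shift [-0.0012 -0.0019  0.0014] turn [ 0.  -0.1  0. ]
time: 26.8
eef_pos: [0.6363, -0.017, 0.0122]
eef_rot: [-3.141, 0.0, 0.221]
contact_force: [-0.4, 1.6, 2.3]
opening: 0.0372
finger_force: 58.0
```

```bash
python3 -m inch '1 0 0 -0.01 0 0 0;1 0 0 -0.03 0 0 0;1 0 0 -0.06 0 0 0;1 0 0 -0.09 0 0 0;1 0 0 -0.12 0 0 0;1 0 0 -0.135 0 0 0;1 0 0 -0.138 0 0 0;1 0 0 -0.138 0 0 0'; python3 go.py 0.15 Lm; python3 -m inch '1 -0.013 -0.03 0 0 0 0;1 -0.026 -0.065 0 0 0 0;1 -0.04 -0.1 0 0 0 0;1 -0.053 -0.135 0 0 0 0;1 -0.066 -0.17 0 0 0 0;1 -0.08 -0.205 0 0 0 0;1 -0.089 -0.24 0 0 0 0;1 -0.089 -0.265 0 0 0 0';python3 go.py 0.15 Lm
```

```text
time: 27.6
eef_pos: [0.6358, -0.0171, 0.1496]
eef_rot: [-3.141, 0.001, 0.221]
contact_force: [-0.2, 0.2, -6.3]
opening: 0.0373
finger_force: 58.0
t 27.6 pos [ 0.6358 -0.0171  0.1496] rpy [-3.141e+00  1.000e-03  2.210e-01] open 0.0373
Lm (np.float64(0.4809), np.float64(0.2645)) shift [-8.930e-02 -3.088e-01 -3.000e-04] turn [-0.  0.  0.]
time: 28.4
eef_pos: [0.4886, 0.2229, 0.1483]
eef_rot: [3.141, 0.003, 0.222]
contact_force: [0.2, 0.3, -5.7]
opening: 0.0377
finger_force: 58.0
t 28.4 pos [0.4886 0.2229 0.1483] rpy [3.141e+00 3.000e-03 2.220e-01] open 0.0377
Lm (np.float64(0.4809), np.float64(0.2645)) shift [ 0.0017 -0.0423 -0.0017] turn [0.  0.2 0.1]
```

```bash
python3 -m inch '1 0 -0.03 0 0 0 0;1 0 -0.043 0 0 0 0;1 0 -0.043 0 0 0 0;1 0 -0.043 0 0 0 0;1 0 -0.043 0 0 0 0'; python3 go.py 0.022 Lm; python3 -m inch '1 0 0 0.03 0 0 0;1 0 0 0.06 0 0 0;1 0 0 0.09 0 0 0;1 0 0 0.115 0 0 0;1 0 0 0.125 0 0 0;1 0 0 0.127 0 0 0;1 0 0 0.127 0 0 0;1 0 0 0.127 0 0 0'; python3 go.py 0.016 Lm
```

```text
time: 28.9
eef_pos: [0.4818, 0.2629, 0.1496]
eef_rot: [3.141, 0.001, 0.221]
contact_force: [0.5, -0.7, -6.3]
opening: 0.0369
finger_force: 58.0
t 28.9 pos [0.4818 0.2629 0.1496] rpy [3.141e+00 1.000e-03 2.210e-01] open 0.0369
Lm (np.float64(0.4809), np.float64(0.2645)) shift [-0.0004 -0.0018  0.1276] turn [ 0.   0.1 -0. ]
time: 29.7
eef_pos: [0.4827, 0.2641, 0.0243]
eef_rot: [-3.141, -0.002, 0.221]
contact_force: [-0.3, 0.2, -6.4]
opening: 0.0372
finger_force: 58.0
t 29.7 pos [0.4827 0.2641 0.0243] rpy [-3.141e+00 -2.000e-03  2.210e-01] open 0.0372
Lm (np.float64(0.4809), np.float64(0.2645)) shift [-0.0016 -0.0008  0.0083] turn [-0.  -0.1  0. ]
```

```bash
python3 -m inch '1 0 0 0.002 0 0 0;1 0 0 0.004 0 0 0;1 0 0 0.0055 0 0 0;1 0 0 0.0065 0 0 0;1 0 0 0.0065 0 0 0;1 0 0 0.0065 0 0 0'
```

```text
time: 30.3
eef_pos: [0.4818, 0.2638, 0.0166]
eef_rot: [3.142, 0.0, 0.221]
contact_force: [-0.0, 0.3, -5.0]
opening: 0.0373
finger_force: 58.0
```

```bash
python3 -m inch '1 0 0 0.0006 0 0 0;1 0 0 0.001 0 0 0;1 0 0 0.001 0 0 0'; python3 -m inch '0.1 0 0 0 0 0 0;0 0 0 0 0 0 0;-0.1 0 0 0 0 0 0;-0.25 0 0 0 0 0 0;-0.25 0 0 0 0 0 0';python3 -m inch '-0.25 0 0 -0.02 0 0 0;-0.25 0 0 -0.06 0 0 0;-0.25 0 0 -0.1 0 0 0;-0.25 0 0 -0.14 0 0 0;-0.25 0 0 -0.16 0 0 0;-0.25 0 0 -0.16 0 0 0'
python3 - <<'E'
from bench import eyes
import cv2
for c in('scene','side'):
    s=eyes.snapshot(c);cv2.imwrite(f'pics/{c}9.png',s['image'][:,:,::-1])
E
```

```text
time: 30.6
eef_pos: [0.4819, 0.2639, 0.0161]
eef_rot: [-3.142, 0.0, 0.221]
contact_force: [-4.0, -2.5, 6.0]
opening: 0.0371
finger_force: 58.0
time: 31.1
eef_pos: [0.4819, 0.2639, 0.0156]
eef_rot: [-3.142, -0.0, 0.221]
contact_force: [0.2, 0.7, -0.3]
opening: 0.0567
finger_force: 0.0
time: 31.7
eef_pos: [0.4833, 0.2646, 0.1787]
eef_rot: [-3.14, -0.005, 0.222]
contact_force: [-0.1, 0.4, -0.9]
opening: 0.057
finger_force: 0.0
```

View pics/scene9.png

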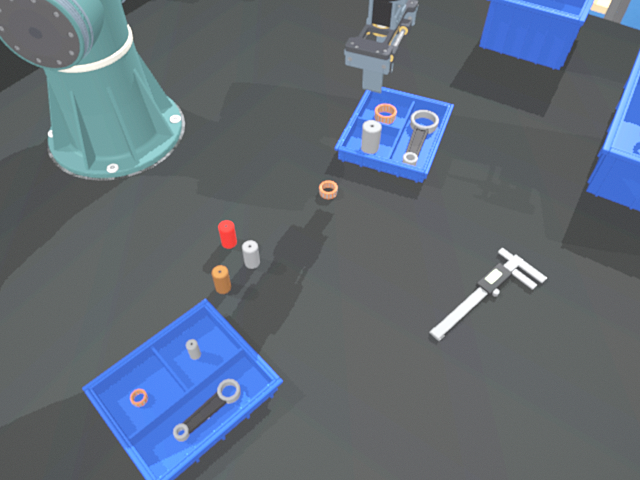

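View pics/side9.png

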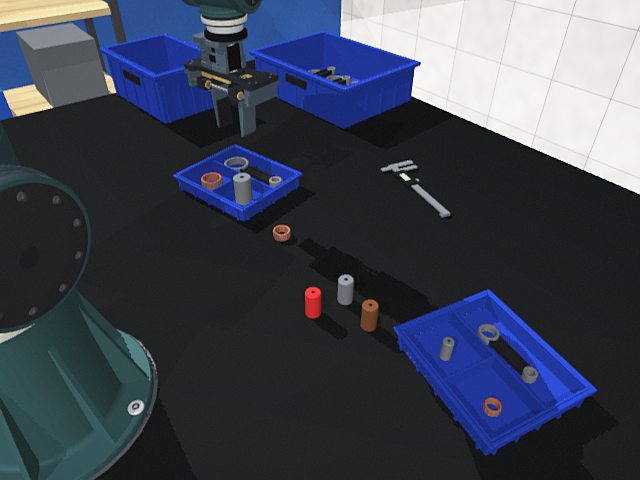

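Both views show the small kit complete (pin at (193,349), cage at (139,398) in the scene view) and the large kit complete (pin (371,137), cage (385,114)). All four parts are upright or flat in separate cells, the medium parts and rods are unmoved, and the gripper is clear.

```bash
python3 -c "
from bench import ticket;print(ticket.hand_in())"
```

```text
the job is handed in; nothing more can be done
None
```

Both kits are complete and the job was handed in at about 32 s of the 112 s allowed; the hand-in returned no verdict, but the last camera views showed all four parts in their own cells, upright or flat, with the medium parts and rods unmoved.

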